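# Refit the control knob of a reel counter and hold it pressed in

## Task

The black pointer knob has come off the control spindle of the component reel counter and lies on the counter top. Turn it so that the flat in its bore matches the flat of the D-shaped spindle, push it fully home, then press it in against the spindle's spring as far as it goes, as one does to zero the count, and finish while still holding it pressed in: do not let go. Leave the jar and the tape roll where they are.

Things in the scene. Friction and masses are not known exactly. Their poses are not given: they have to be found in the camera images.
- knob_center (a point): Loose black pointer knob, 45 g, upright, bore down: 52 long, 22 wide, 34 mm tall. Flat upright sides at y = +-11 mm from x = -9 to +12 mm: grip across these. Round tail to x = -20 mm, nose tapering to x = +32 mm, white pointer line on top along the nose. This point: on the bore's axis, 17 mm above the underside. x points to the nose, z up.
- knob_nose (a point): Tip of the knob's nose, half-way up: 32 mm along x from knob_center, same axes.
- knob_bore_end (a point): Centre of the closed end of the knob's bore, 3 mm below knob_center, same axes. The bore opens in the underside: D-shaped, 13.2 mm across, 14 mm deep, its flat 2.6 mm from the axis on the nose side (+x), mouth chamfered 1.5 mm on the round side. So the nose must point the way shaft_tip's x points. It slides on with 0.6 mm play once matched.
- shaft_tip (a point): Top of the brass D-spindle, 12 mm across, upright in the round dial plate on the reel counter, 21 mm above the panel; top edge chamfered 0.8 mm. x points out of its one flat (2 mm from the axis), z up. Turns stiffly (0.012 N m), stays where left. Knob home: the tip meets the bore's end, knob_center 3 mm above this point, underside 7 mm above the panel (3 mm pressed in).
- press (a joint): How far the spindle is pushed down into the machine, in m: 0 = out (at rest), 0.004 = fully pressed in. Sprung: 3 N starts it moving, about 6 N holds it fully in; it springs out again when released.
- counter: Reel counter, fixed white machine 280 x 450 x 45 mm; origin: centre of its underside; x to its back, y to its display side. Spindle at x = -92, y = 0 mm between display and keys; nut at its foot 20 mm wide, 2.2 mm high. Panel at z = 45 mm. Two reels 178 mm across at x = 47, y = +-105 mm reach z = 63 mm, hubs 71, counting head (y = 0, x = 75 to 135 mm) 73.
- jar: Bystander: closed clear jar with a white lid, 48 mm in diameter, 55 mm tall; origin at the centre of its underside. Leave it alone.
- tape_roll: Bystander: roll of brown packing tape lying flat, 76 mm outside diameter, 24 mm high; origin at the centre of its underside. Leave it alone.
There are look-alikes about, which are no part of the job. What is meant by the part that bears knob_center is not green, and is the smaller of those in its own colour.

How it is judged (in metres and radians):
On the way, in this order (a step that is already met when the one before it is completed fails the run):
1. the knob is picked up off the counter top (height (world z) of knob_center above 0.045 m), for 0.1 s.
2. the knob is pushed fully home on the spindle, flat to flat (z of knob_bore_end in the frame of shaft_tip below 0.002 m and distance between knob_bore_end and shaft_tip below 0.0025 m and angle between the x axis of knob_center and the x axis of shaft_tip, either way round below 0.3 rad and x of knob_nose in the frame of shaft_tip above 0.02 m), for 0.1 s.
At the end, for the whole second after the job is handed in: Through the last second the knob is home on the spindle (end of bore within 2 mm of the tip in height, 2.5 mm in all; flats matched within 0.3 rad, nose on the flat's side; upright within 0.15 rad), the spindle is pressed in over 2 of its 4 mm, and the fingers press on the knob with over 2 N (all of step 2 and angle between knob_center's own z axis and vertical below 0.15 rad and value of joint press above 0.002 m and contact force between the fingers and knob above 2 N); the arm keeps its last pose, push and grip.
It fails at once if the jar is moved by more than 30 mm (distance of jar from where it was at the start of the episode above 0.03 m).
It fails at once if the tape roll is moved by more than 30 mm (distance of tape_roll from where it was at the start of the episode above 0.03 m).
It also fails if it takes over 45 s, if anything falls off the work surface, if the arm or the gripper's body presses on something with over 40 N, if the wrist force passes 120 N, or if a joint passes its speed limit or range.

## Robot

A 7-joint arm with a two-finger parallel gripper is mounted at the origin on the work surface. World frame = base frame: x ahead of the robot, y to its left, z up, the work surface at z = 0. Lengths are in m, angles in degrees, forces in N, time in s.
With the tool pointing down it reaches from about 0.4 to 0.85 m from the base axis. Payload 6.9 kg.
Tool frame: the origin (TCP) lies midway between the tips of the shut fingers; the grasp point (between the pads) lies 19 mm behind it; y points along the fingers, z is the direction in which the jaws open and shut, and the axes are right-handed (so a half turn about y gives the same grasp; the last joint's range is limited). The gripper opens to 85 mm and grips with 20 to 120 N. Pads are 22 mm wide; open, the fingers measure 114 mm over their backs; the gripper's body (76 mm by 85 mm) begins 54 mm behind the grasp point. The pads swing forward as they close: fully open they stand 13 mm farther back than shut.
Start: joints at [6.045, 29.078, -13.613, 85.955, 7.202, 65.827, -8.869], TCP at [0.625, -0, 0.231] pointing down, gripper open.
Joint ranges: [-176.47, 176.47], [-13.61, 117.27], [-81.72, 77.17], [0.22, 143.17], [-87.28, 267.28], [10, 112.55], [-165.47, 165.47]. Speed limits (degrees/s): [136.94, 136.94, 180, 180, 180, 180, 180].

## Interface

Orientations are given as [roll, pitch, yaw] about the fixed x, y, z axes, in that order (R = Rz(yaw) Ry(pitch) Rx(roll)).
In Python, from station import sense, vision, hand_in gives the robot as it stands.
- The arm moves only by the tool move_arm, never from a script. Its argument "commands" is a list of rows, each a list of 2 entries, a list of its own where there are three numbers: the shift along the world's x, y, z in cm, then the turn, a rotation vector about the world's x, y, z in degrees. In form: [[[dx, dy, dz], [rx, ry, rz]], ...]. A call has 1 to 20 rows; each row shifts and turns the commanded pose from where the row before left it; what a row does not reach is not made up. A row lasts 1/8 s, in which the tool goes at most 62.5 mm and 10.7 degrees, less where a joint would pass 70% of its speed; a pose out of reach is approached as far as the arm can. A call is refused whole if a number of a shift passes 6.25 or a number of a turn 10.7, either way. A call with a gripper value outside its range is refused whole. "gripper" is the finger opening in cm, from 0 to 8.54, set as the call begins (left out, the last holds). The fingers move at their own pace and stop on an object; "force" is the grip in N (left out, the last holds). Time passes only in rows, so rows that do not move let the fingers close. It gives the time, the measured TCP pose, the force and the opening at its end, in the units of the state.
- sense(): the state, without advancing time (a new reading comes with each control period).
- vision.get_image(name): name is "scene" or "side" or "wrist"; returns a dict with "color" (400x640x3 uint8, red, green, blue), "range_z" (400x640 float32, m along the optical axis (not along the pixel's ray), 0 where there is no reading), "fx", "fy", "cx", "cy" (pixels), "camera_from_world" (4x4, takes a point from world to camera coordinates). Camera axes: x right, y down, z forward; pixel columns grow to the right and rows downward; lengths in m; the calibration is good to about 2 mm. A picture is of the moment at which its call begins.
- hand_in(): hands the job in, once; it reports no verdict.
The state is a dict: "time_s": time; "joint_positions": joint angles; "dq": joint speeds; "effort": joint torques, N m; "tool_pos": TCP position; "eef_rot": TCP orientation; "wrist_force": force on the tool from outside, world axes, zero at the start; "wrist_torque": the same for the moment, N m; "opening": finger opening in m.
Only numpy, scipy, OpenCV 4.12 (cv2) and the standard library are available. Lean on these libraries where they do the work, as an engineer would, in place of code of your own. Each camera call takes 0.05 s, during which the arm holds its last target.

## Working session

There is one attempt and no reset: what is moved stays moved. The work goes in short steps, Python scripts to look and compute and a tool call to move; the robot and the scene stay as the last step left them, time stands still between calls to the robot, and variables do not carry over. Pictures are saved under pics/ and viewed, and the job is handed in when it is done.

Besides the shell and the picture viewer there is one more tool, called as name(argument=value, ...), one argument or row to a line, values as JSON. move_arm: Moves the arm, as the interface text tells. Its arguments: {"type":"object","properties":{"commands":{"type":"array"},"gripper":{"type":"number"},"force":{"type":"number"}},"required":["commands"]}

```bash
mkdir -p pics; ls; cat > h.py <<'E'
import numpy as np, cv2
from station import sense, vision, hand_in
def cap(n,f):
    d=vision.get_image(n); cv2.imwrite('pics/'+f+'.png',d['color'][:,:,::-1]); np.savez(f'pics/{f}.npz',**d); return d
def pts(d,uv,z=None):
    uv=np.atleast_2d(uv).astype(float); T=np.linalg.inv(d['camera_from_world'])
    r=np.c_[(uv[:,0]-d['cx'])/d['fx'],(uv[:,1]-d['cy'])/d['fy'],np.ones(len(uv))]
    if z is None:
        k=d['range_z'][uv[:,1].astype(int),uv[:,0].astype(int)][:,None]; return (r*k)@T[:3,:3].T+T[:3,3]
    w=r@T[:3,:3].T; o=T[:3,3]; return o+w*((z-o[2])/w[:,2])[:,None]
def ld(f): return dict(np.load(f'pics/{f}.npz'))
E
python3 - <<'E'
from h import *
for n in ['scene','side','wrist']:
    d=cap(n,n+'0'); print(n,np.linalg.inv(d['camera_from_world']).round(3).tolist(),d['fx'])
print(sense())
E
```

```text
pics
scene [[-0.434, 0.579, -0.691, 1.183], [0.901, 0.267, -0.342, 0.213], [-0.013, -0.77, -0.637, 0.69], [0.0, 0.0, 0.0, 1.0]] 418.3458333231422
side [[-0.969, -0.176, 0.175, 0.331], [-0.248, 0.714, -0.655, 0.655], [-0.01, -0.677, -0.735, 0.931], [0.0, 0.0, 0.0, 1.0]] 473.980113634575
wrist [[1.0, 0.0, -0.002, 0.624], [-0.0, -0.96, -0.278, 0.071], [-0.002, 0.278, -0.96, 0.373], [0.0, 0.0, 0.0, 1.0]] 307.79405578151193
{'time_s': 0.15, 'joint_positions': array([  6.04628609,  29.11551189, -13.61019702,  85.99541459,
         7.20265468,  65.82997807,  -8.87120061]), 'dq': array([-0.04969331, -0.1017203 , -0.04779809, -0.11592912, -0.01140657,
       -0.02156208,  0.04028559]), 'effort': array([-1.45638624e-03, -6.21010351e+01, -2.18872748e+00, -2.49840939e+01,
        1.27439146e-02,  9.07797832e-03,  3.50406015e-05]), 'tool_pos': array([ 6.24600490e-01, -8.86829901e-05,  2.30619067e-01]), 'eef_rot': array([-9.00820959e+01, -2.11504608e-03, -9.00027738e+01]), 'wrist_force': array([-0.88945032,  0.53980369,  0.0100286 ]), 'wrist_torque': array([ 0.01914946, -0.01776494,  0.0106555 ]), 'opening': 0.08531522892443731}
```

View pics/scene0.png

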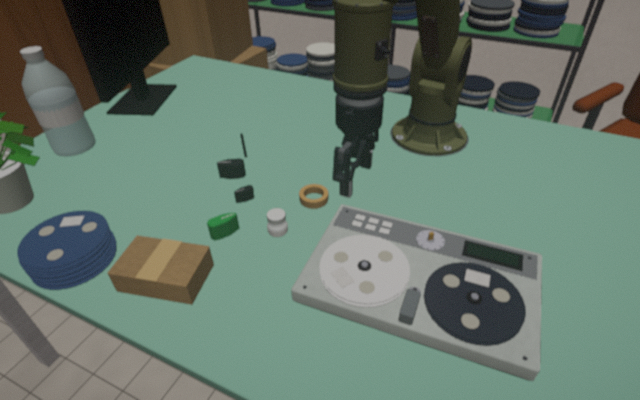

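View pics/side0.png

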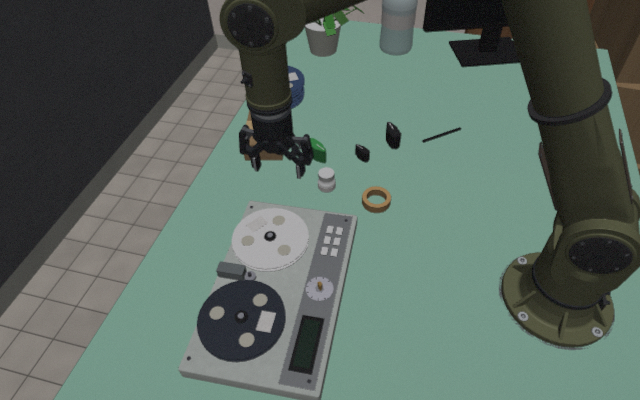

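View pics/wrist0.png

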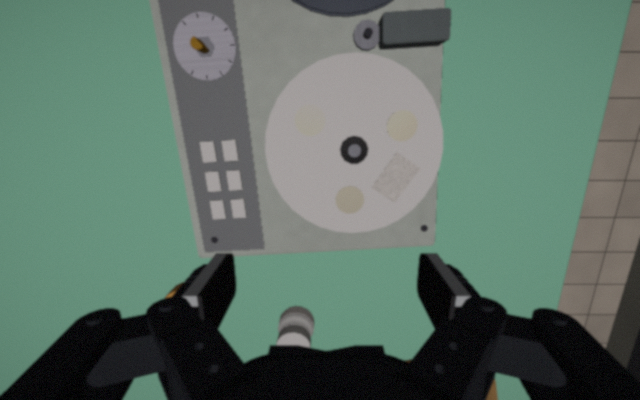

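The small black knob is at scene (244,193) / side (362,152), with a larger black one at (231,168) and a green one. The spindle is at scene (431,236), wrist (200,45).

```bash
python3 - <<'E'
from h import *
for n,roi in [('scene',(232,184,258,204)),('scene',(215,155,248,181)),('side',(352,142,372,164))]:
    d=ld(n+'0'); x0,y0,x1,y1=roi
    c=d['color'][y0:y1,x0:x1].astype(int); m=c.max(2)<70
    v,u=np.nonzero(m); P=pts(d,np.c_[u+x0,v+y0]); print(n,roi,m.sum(),np.median(P,0).round(4),P.min(0).round(3),P.max(0).round(3))
    q=P[P[:,2]>np.percentile(P[:,2],60)]; 
    w,V=np.linalg.eigh(np.cov(P[:,:2].T)); print(V[:,1],np.ptp((P[:,:2]@V),axis=0))
d=ld('scene0');print('tip',pts(d,[[430,234],[431,240],[430,244],[314,196],[277,213]]).round(3))
for n,(u,v) in [('side',(319,289)),('wrist',(205,46))]:
    print(n,pts(ld(n+'0'),[[u,v]],.045).round(3),pts(ld(n+'0'),[[u,v]]).round(3))
for n,x in [('scene',(215,175,345,245)),('side',(330,100,420,230))]:
    c=cv2.imread(f'pics/{n}0.png')[x[1]:x[3],x[0]:x[2]]; cv2.imwrite(f'pics/{n}0c.png',cv2.resize(c,None,fx=5,fy=5 if n=='scene' else 4,interpolation=2))
E
```

```text
scene (232, 184, 258, 204) 202 [ 0.5211 -0.3433  0.0232] [ 0.499 -0.363  0.003] [ 0.538 -0.33   0.037]
[-0.77715951  0.62930366] [0.01787616 0.04543302]
scene (215, 155, 248, 181) 397 [ 0.4522 -0.4294  0.0319] [ 0.35  -0.466  0.001] [1.183 0.213 0.69 ]
[-0.7480101  -0.66368734] [0.08047205 1.06868481]
side (352, 142, 372, 164) 162 [ 0.5091 -0.3376  0.0273] [ 0.331 -0.36   0.   ] [0.532 0.655 0.931]
[-0.18838475  0.9820953 ] [0.03567915 1.03358415]
tip [[ 0.511  0.13   0.065]
 [ 0.509  0.134  0.047]
 [ 0.52   0.135  0.045]
 [ 0.431 -0.19   0.002]
 [ 0.581 -0.208  0.056]]
side [[0.506 0.133 0.045]] [[0.505 0.136 0.051]]
wrist [[0.506 0.133 0.045]] [[0.509 0.132 0.053]]
```

move_arm(
  commands=[
    [[-1.5, -5, 0], [0, 0, 0]],
    [[-1.5, -5, 0], [0, 0, 0]],
    [[-1.5, -5, 0], [0, 0, 0]],
    [[-1.5, -5, 0], [0, 0, 0]],
    [[-1.5, -5, 0], [0, 0, 0]],
    [[-1.5, -5, 0], [0, 0, 0]],
    [[-1.5, -4, 0], [0, 0, 0]],
    [[0, 0, 0], [0, 0, 0]],
    [[0, 0, 0], [0, 0, 0]],
  ],
  gripper=8.5,
)

```text
time_s: 1.27
tool_pos: [0.5202, -0.3392, 0.231]
eef_rot: [-90.0, 0.1, -90.0]
wrist_force: [0.4, 0.6, -0.2]
opening: 0.0852
```

```bash
python3 - <<'E'
from h import *
d=cap('wrist','w1'); print(sense()['tool_pos'])
E
```

```text
[ 0.5205807  -0.33852797  0.23108264]
```

View pics/w1.png

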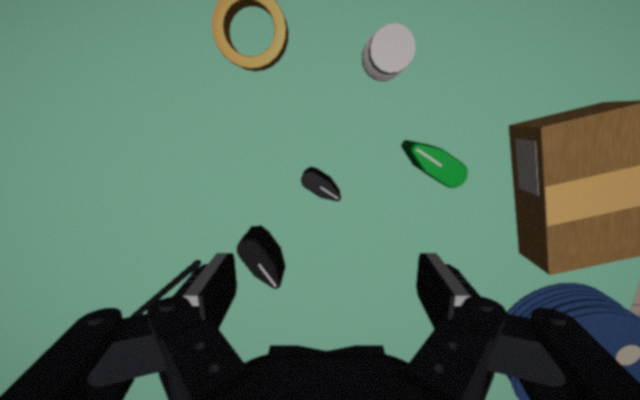

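```bash
python3 - <<'E'
from h import *
d=ld('w1'); x0,y0,x1,y1=290,155,355,215
c=d['color'][y0:y1,x0:x1].astype(int)
cv2.imwrite('pics/w1c.png',cv2.resize(d['color'][y0:y1,x0:x1,::-1],None,fx=9,fy=9,interpolation=cv2.INTER_NEAREST))
m=(c[:,:,1]-c[:,:,0]<25)
n,l,st,_=cv2.connectedComponentsWithStats(m.astype(np.uint8)); k=1+st[1:,4].argmax()
v,u=np.nonzero(l==k); uv=np.c_[u+x0,v+y0]
P=pts(d,uv); top=P[:,2]>.028; print(len(P),top.sum(),np.median(P[top],0))
Q=pts(d,uv[top],.034)
w,V=np.linalg.eigh(np.cov(Q[:,:2].T)); a=V[:,1]*np.sign(V[0,1]); b=np.array([-a[1],a[0]])
print('axis',np.degrees(np.arctan2(a[1],a[0])))
print('along',(Q[:,:2]@a).min(),(Q[:,:2]@a).max(),'across',(Q[:,:2]@b).min(),(Q[:,:2]@b).max())
al=Q[:,:2]@a; tail=al.min()+.020; mid=((Q[:,:2]@b).min()+(Q[:,:2]@b).max())/2; print('bore axis',tail*a+mid*b, Q[:,:2].mean(0))
br=c[:,:,0][v,u]>110
L=Q=pts(d,uv[br],.034); print(br.sum(),L[:,:2].mean(0)); w,V=np.linalg.eigh(np.cov(L[:,:2].T)); print(np.degrees(np.arctan2(*V[::-1,1])))
E
```

```text
816 699 [ 0.5123375  -0.34625235  0.03373311]
axis -33.395312876767726
along 0.5954169299020916 0.645570395741117 across -0.018415536082856072 0.0037042638283807713
bore axis [ 0.50975859 -0.3448743 ] [ 0.51228216 -0.34651973]
34 [ 0.52192621 -0.35428145]
146.87949523283746
```

View pics/w1c.png

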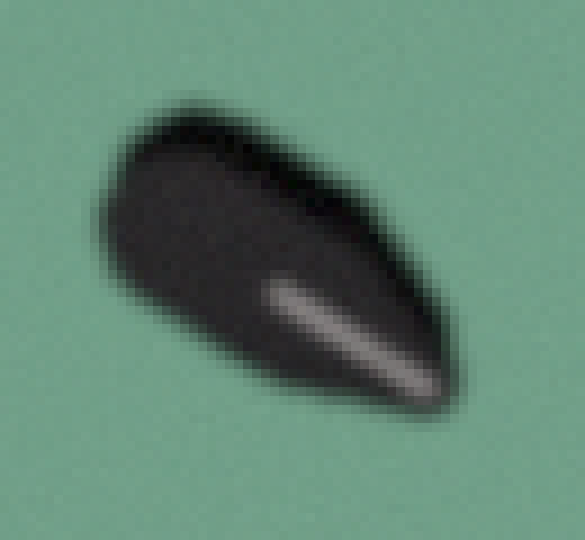

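```bash
python3 - <<'E'
from h import *
ims=[]
for f,(x0,y0,x1,y1) in [('wrist0',(165,5,245,85)),('scene0',(410,218,450,258)),('side0',(299,268,339,308))]:
    d=ld(f);ims.append(cv2.resize(d['color'][y0:y1,x0:x1,::-1],(260,260),interpolation=2))
cv2.imwrite('pics/sp.png',np.hstack(ims))
E
```

```text
(no output)
```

View pics/sp.png

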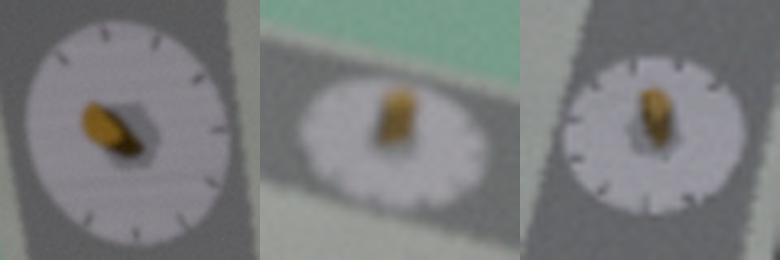

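The small knob measures 50 x 22 mm: bore axis about (0.5095, -0.3455), nose at -33°. I'll turn the jaws +57° across its flats.

move_arm(
  commands=[
    [[-0.5, -0.3, -2], [0, 0, 9.5]],
    [[-0.5, -0.3, -2], [0, 0, 9.5]],
    [[0, 0, -2], [0, 0, 9.5]],
    [[0, 0, -2], [0, 0, 9.5]],
    [[0, 0, -2], [0, 0, 9.5]],
    [[0, 0, -2], [0, 0, 9.5]],
    [[0, 0, 0], [0, 0, 0]],
    [[0, 0, 0], [0, 0, 0]],
  ],
  gripper=4.5,
  force=60,
)

```text
time_s: 2.33
tool_pos: [0.5109, -0.3453, 0.1121]
eef_rot: [-90.0, -0.1, -33.1]
wrist_force: [-0.7, -0.2, 1.2]
opening: 0.0452
```

```bash
python3 - <<'E'
from h import *
d=cap('wrist','w2'); s=sense();print(s['tool_pos'],s['eef_rot'],s['joint_positions'])
E
```

```text
[ 0.51092848 -0.34560376  0.11235477] [-8.99877670e+01 -8.62589537e-02 -3.31135620e+01] [ 46.8331137   35.95342561 -24.69559146  96.13697684  18.17971438
  51.82327011  71.85006059]
```

View pics/w2.png

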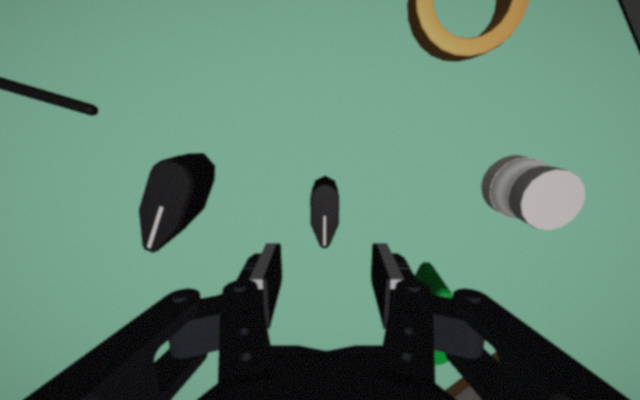

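The knob is at (325,212), nose straight down in the image and centred between the fingers. Re-measuring.

```bash
cat >> h.py <<'E'
def knob(d,roi,z=.034,lo=.03):
    x0,y0,x1,y1=roi; c=d['color'][y0:y1,x0:x1].astype(int)
    m=(c[:,:,1]-c[:,:,0]<25)
    n,l,st,_=cv2.connectedComponentsWithStats(m.astype(np.uint8)); k=1+st[1:,4].argmax()
    v,u=np.nonzero(l==k); uv=np.c_[u+x0,v+y0]; P=pts(d,uv); uv=uv[P[:,2]>lo]
    br=d['color'][uv[:,1],uv[:,0],0]>110
    Q=pts(d,uv,z)[:,:2]; L=Q[br]; w,V=np.linalg.eigh(np.cov(L.T)); a=V[:,1]; a=a*np.sign((L.mean(0)-Q.mean(0))@a); b=np.array([-a[1],a[0]])
    print('line ang',np.degrees(np.arctan2(a[1],a[0])),'line ctr',L.mean(0))
    s=Q@a;t=Q@b;print('len',np.ptp(s),'wid',np.ptp(t)); mid=(t.min()+t.max())/2
    print('bore tail',a*(s.min()+.02)+b*mid,'nose',a*(s.max()-.032)+b*mid,'line offs',L.mean(0)@b-mid, 'across pos',mid)
E
python3 - <<'E'
from h import *
knob(ld('w2'),(295,165,355,255))
E
```

```text
line ang -33.24713326839207 line ctr [ 0.52222083 -0.35469699]
len 0.05099416880409757 wid 0.020553460474325765
bore tail [ 0.5081816  -0.34505551] nose [ 0.50734041 -0.34450406] line offs -0.0003662693951471743 across pos -0.00996334739642146
```

move_arm(
  commands=[
    [[-0.3, 0, -3], [0, 0, 0]],
    [[0, 0, -3], [0, 0, 0]],
    [[0, 0, -2.5], [0, 0, 0]],
    [[0, 0, -1.2], [0, 0, 0]],
    [[0, 0, -0.8], [0, 0, 0]],
    [[0, 0, 0], [0, 0, 0]],
    [[0, 0, 0], [0, 0, 0]],
  ],
)

```text
time_s: 3.25
tool_pos: [0.5075, -0.3463, 0.0071]
eef_rot: [-90.0, -0.1, -33.0]
wrist_force: [-0.4, -0.3, 0.0]
opening: 0.0444
```

move_arm(
  commands=[
    [[0, 0, 0], [0, 0, 0]],
    [[0, 0, 0], [0, 0, 0]],
    [[0, 0, 0], [0, 0, 0]],
    [[0, 0, 0], [0, 0, 0]],
    [[0, 0, 0], [0, 0, 0]],
  ],
  gripper=0,
  force=60,
)

```text
time_s: 3.88
tool_pos: [0.5074, -0.3463, 0.0071]
eef_rot: [-90.0, -0.1, -33.0]
wrist_force: [-1.0, -0.2, 5.9]
opening: 0.0209
```

move_arm(
  commands=[
    [[0, 0, 3], [0, 0, 0]],
    [[0, 0, 5], [0, 0, 0]],
    [[0, 0, 6], [0, 0, 0]],
    [[0, 2, 6], [0, 0, 0]],
    [[0, 5, 2], [0, 0, 0]],
    [[0, 6, 0], [0, 0, 0]],
    [[0, 6, 0], [0, 0, 0]],
    [[0, 6, 0], [0, 0, 0]],
    [[0, 6, 0], [0, 0, 0]],
    [[0, 6, 0], [0, 0, 0]],
    [[0, 6, 0], [0, 0, 0]],
    [[0, 4.7, 0], [0, 0, 0]],
    [[0, 0, 0], [0, 0, 0]],
    [[0, 0, 0], [0, 0, 0]],
    [[0, 0, 0], [0, 0, 0]],
  ],
)

```text
time_s: 5.75
tool_pos: [0.5072, 0.129, 0.2254]
eef_rot: [-90.1, -0.0, -33.1]
wrist_force: [-0.1, -0.0, -1.2]
opening: 0.0209
```

```bash
python3 - <<'E'
from h import *
d=cap('wrist','w3'); s=sense();print(s['tool_pos'],s['eef_rot'],s['joint_positions'])
cv2.imwrite('pics/w3c.png',cv2.resize(d['color'][120:240,240:400,::-1],None,fx=5,fy=5,interpolation=2))
E
```

```text
[0.50718701 0.12903921 0.22545682] [-9.00427133e+01 -1.35474217e-02 -3.31492535e+01] [  6.12644933  22.35367086 -33.03393209 101.52406457  13.85973575
  60.21926789  24.96236612]
```

View pics/w3.png

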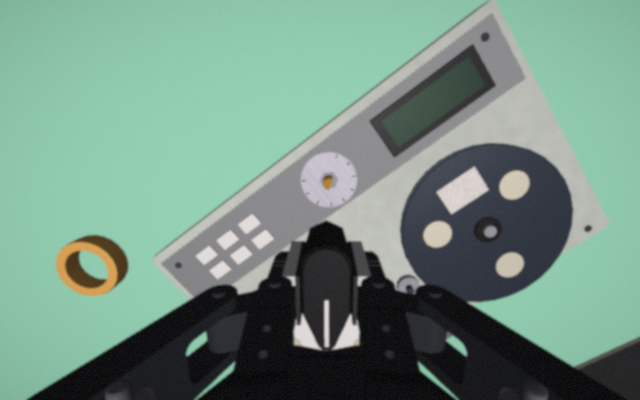

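View pics/w3c.png

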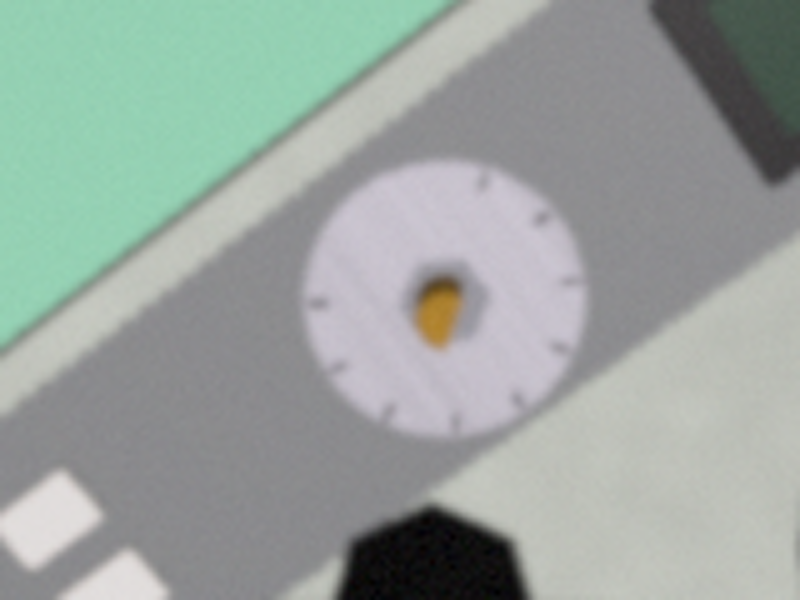

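The flat faces right and slightly down in the zoom, about +38° in world. The nose is now at -33°, so it needs a turn of about +71°. I'll turn, get closer and refine.

move_arm(
  commands=[
    [[0.5, 0.4, -1], [0, 0, 10]],
    [[0.5, 0.4, -1], [0, 0, 10]],
    [[0.5, 0.4, -1.5], [0, 0, 10]],
    [[0.5, 0.4, -1.5], [0, 0, 10]],
    [[0.5, 0.4, -1.5], [0, 0, 10]],
    [[0, 0, -1.5], [0, 0, 10]],
    [[0, 0, -1.5], [0, 0, 10]],
    [[0, 0, 0], [0, 0, 1]],
    [[0, 0, 0], [0, 0, 0]],
    [[0, 0, 0], [0, 0, 0]],
  ],
)

```text
time_s: 7.05
tool_pos: [0.5324, 0.1507, 0.1313]
eef_rot: [-90.0, -0.1, 37.8]
wrist_force: [1.2, 0.4, -0.4]
opening: 0.021
```

```bash
python3 - <<'E'
from h import *
d=cap('wrist','w4'); s=sense();print(s['tool_pos'],s['eef_rot'],s['joint_positions'])
E
```

```text
[0.53233199 0.15073454 0.13127416] [-9.00455803e+01 -5.15627645e-02  3.78872093e+01] [ 11.93831487  34.85763176 -48.1883849  104.58182431  31.45577535
  54.83481064  77.91090636]
```

View pics/w4.png

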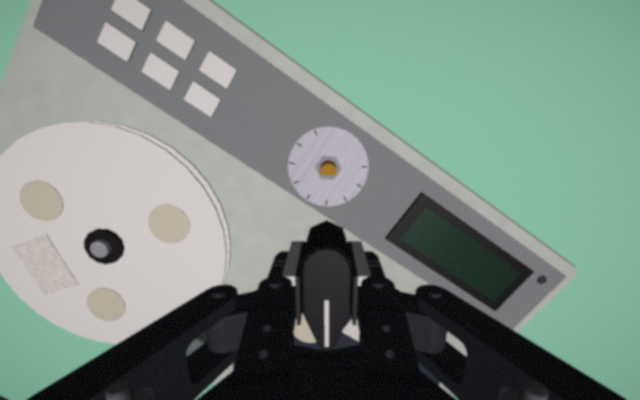

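```bash
python3 - <<'E'
from h import *
for f,roi in [('w3',(300,150,360,215)),('w4',(300,140,356,196))]:
    d=ld(f); x0,y0,x1,y1=roi
    c=d['color'][y0:y1,x0:x1].astype(int); m=(c[:,:,0]-c[:,:,2]>50)&(c[:,:,0]>110)
    n,l,st,_=cv2.connectedComponentsWithStats(m.astype(np.uint8)); k=1+st[1:,4].argmax()
    v,u=np.nonzero(l==k); uv=np.c_[u+x0,v+y0]
    P=pts(d,uv); print(f,len(uv),'z',np.percentile(P[:,2],[5,50,95]).round(4))
    Q=pts(d,uv,.066)[:,:2]
    w,V=np.linalg.eigh(np.cov(Q.T)); a=V[:,0]; print('ang',np.degrees(np.arctan2(a[1],a[0])),'sd',np.sqrt(w)*1e3,'cen',Q.mean(0))
    s=Q@a;t=Q@V[:,1]; print('ext',np.ptp(s),np.ptp(t))
d=ld('w4');cv2.imwrite('pics/w4c.png',cv2.resize(d['color'][140:196,300:356,::-1],None,fx=10,fy=10,interpolation=2))
E
```

```text
w3 75 z [0.061  0.0657 0.067 ]
ang -141.36033076732906 sd [2.10006053 3.01115163] cen [0.50370204 0.13230368]
ext 0.007635137899473454 0.011303403321566707
w4 165 z [0.0638 0.0659 0.067 ]
ang -142.8665844210949 sd [2.10419731 3.04262151] cen [0.50419751 0.13132721]
ext 0.007631692753083286 0.010963293014168735
```

View pics/w4c.png

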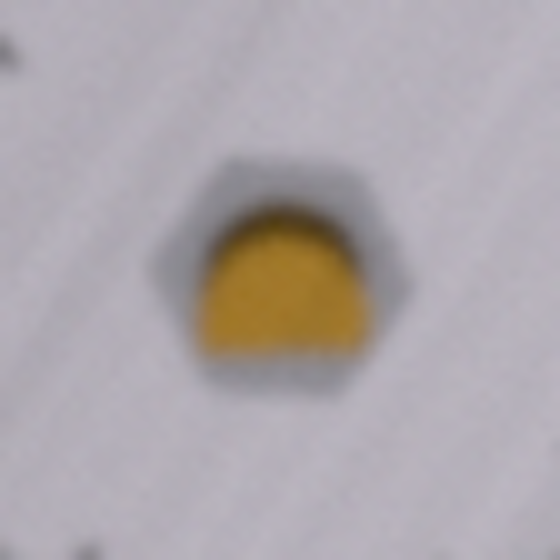

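```bash
python3 - <<'E'
from h import *
for f,tcp,yaw in [('w3',[.5072,.1290,.2254],-33.15),('w4',[.53233,.15073,.13127],37.85)]:
    d=ld(f); tcp=np.array(tcp); a=np.array([np.cos(np.radians(yaw)),np.sin(np.radians(yaw))]); b=np.array([-a[1],a[0]])
    T=d['camera_from_world']; 
    x0,y0,x1,y1=315,295,340,348
    c=d['color'][y0:y1,x0:x1].astype(int); m=c.min(2)>130
    n,l,st,_=cv2.connectedComponentsWithStats(m.astype(np.uint8)); 
    k=min(range(1,n),key=lambda i:abs(st[i,0]+st[i,2]/2-12)+ (100 if st[i,4]<40 else 0)); print(st[k])
    v,u=np.nonzero(l==k); uv=np.c_[u+x0,v+y0]; P=pts(d,uv); zt=tcp[2]+.027
    print('z',np.median(P[:,2]),'exp',zt); Q=pts(d,uv,zt)[:,:2]-tcp[:2]
    print('line along',(Q@a).min(),(Q@a).max(),'across',(Q@b).mean())
    w,V=np.linalg.eigh(np.cov(Q.T)); print('line ang',np.degrees(np.arctan2(V[1,1],V[0,1])))
# line extents when on table
d=ld('w2'); x0,y0,x1,y1=315,200,335,255
c=d['color'][y0:y1,x0:x1].astype(int); v,u=np.nonzero(c.min(2)>110); uv=np.c_[u+x0,v+y0]
a=np.array([np.cos(np.radians(-33.15)),np.sin(np.radians(-33.15))]);b=np.array([-a[1],a[0]])
Q=pts(d,uv,.034)[:,:2]-[.5074,-.3463]; print('table line along',(Q@a).min(),(Q@a).max(),(Q@b).mean())
# dial
for f,roi in [('w3',(290,140,370,220)),('w4',(280,118,378,215))]:
    d=ld(f); x0,y0,x1,y1=roi; c=d['color'][y0:y1,x0:x1].astype(int)
    m=((c[:,:,2]>c[:,:,1]+5)&(c.min(2)>140)).astype(np.uint8)
    cs,_=cv2.findContours(m,cv2.RETR_EXTERNAL,cv2.CHAIN_APPROX_NONE); k=max(cs,key=cv2.contourArea)[:,0]+[x0,y0]
    Q=pts(d,k,.046)[:,:2].astype(np.float32); print(f,'dial',cv2.minEnclosingCircle(Q),cv2.fitEllipse(Q))
for f in ['w3','w4']:
    pass
E
```

```text
[  9   5   5  47 231]
z 0.2524019631290361 exp 0.2524
line along 0.005472626389414705 0.029307631505694848 across -0.00022168566156724034
line ang 146.9551495941242
[  9   5   5  47 210]
z 0.158518533365648 exp 0.15827
line along 0.006089247165462324 0.030002842993743718 across 0.0007635890031306557
line ang -141.4197146648225
table line along 0.005486479746545308 0.036939974457705235 0.0015201871399394503
w3 dial ((0.5059754252433777, 0.13219119608402252), 0.0312066450715065) ((0.5057898759841919, 0.1326025426387787), (0.05985665321350098, 0.0599990151822567), 73.98863983154297)
w4 dial ((0.5057910680770874, 0.13259220123291016), 0.03045552223920822) ((0.5055509209632874, 0.13266804814338684), (0.05885273963212967, 0.05965373292565346), 91.50175476074219)
```

move_arm(
  commands=[
    [[-1, -0.8, -1], [0, 0, 0]],
    [[-1, -0.6, -1], [0, 0, 0]],
    [[-0.7, -0.4, -1.3], [0, 0, 0]],
    [[0, 0, -1.3], [0, 0, 0]],
    [[0, 0, 0], [0, 0, 0]],
    [[0, 0, 0], [0, 0, 0]],
  ],
)

```text
time_s: 7.85
tool_pos: [0.5054, 0.1333, 0.0847]
eef_rot: [-90.0, -0.0, 38.0]
wrist_force: [0.4, -0.4, -0.3]
opening: 0.0209
```

```bash
python3 - <<'E'
from h import *
s=sense();print(s['tool_pos'],s['eef_rot'],s['wrist_force'])
o=[]
for n in ['scene','side']:
    d=cap(n,n+'5'); T=d['camera_from_world']@np.array([.5055,.1324,.066,1]); u=int(d['fx']*T[0]/T[2]+d['cx']);v=int(d['fy']*T[1]/T[2]+d['cy']);print(n,u,v)
    o.append(cv2.resize(d['color'][v-30:v+30,u-30:u+30,::-1],(400,400),interpolation=2))
cv2.imwrite('pics/c5.png',np.hstack(o))
E
```

```text
[0.50542395 0.13328452 0.08468426] [-8.99890387e+01 -3.37404512e-02  3.80104672e+01] [ 0.41183631 -0.40583194 -0.29031021]
scene 431 232
side 318 283
```

View pics/c5.png

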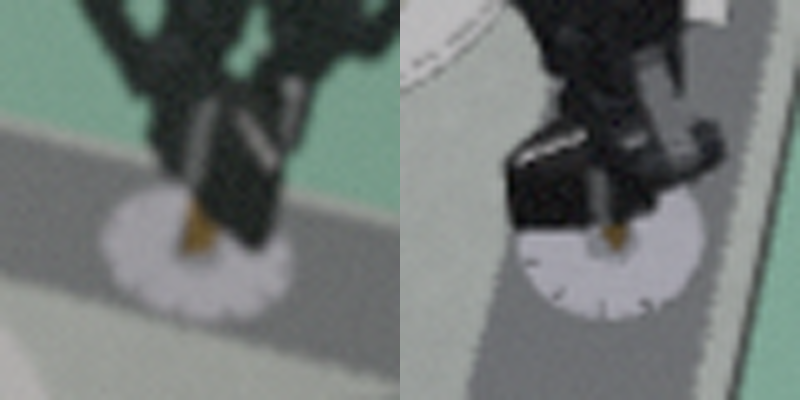

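The views show the knob just above the spindle, lined up. Descending slowly, watching the force.

move_arm(
  commands=[
    [[0, -0.1, -0.6], [0, 0, 0]],
    [[0, 0, -0.5], [0, 0, 0]],
    [[0, 0, -0.2], [0, 0, 0]],
    [[0, 0, -0.2], [0, 0, 0]],
    [[0, 0, 0], [0, 0, 0]],
  ],
)

```text
time_s: 8.57
tool_pos: [0.505, 0.1317, 0.0694]
eef_rot: [-90.0, 0.0, 38.0]
wrist_force: [0.8, 0.5, -0.6]
opening: 0.0206
```

move_arm(
  commands=[
    [[0, 0, -0.2], [0, 0, 0]],
    [[0, 0, -0.2], [0, 0, 0]],
    [[0, 0, -0.2], [0, 0, 0]],
    [[0, 0, -0.2], [0, 0, 0]],
    [[0, 0, 0], [0, 0, 0]],
  ],
)

```text
time_s: 9.2
tool_pos: [0.505, 0.1316, 0.0614]
eef_rot: [-90.0, 0.0, 38.0]
wrist_force: [-0.4, -0.3, -1.5]
opening: 0.0208
```

move_arm(
  commands=[
    [[0, 0, -0.1], [0, 0, 0]],
    [[0, 0, -0.1], [0, 0, 0]],
    [[0, 0, -0.1], [0, 0, 0]],
    [[0, 0, 0], [0, 0, 0]],
    [[0, 0, 0], [0, 0, 0]],
  ],
)

```text
time_s: 9.82
tool_pos: [0.505, 0.1317, 0.0587]
eef_rot: [-90.0, -0.0, 38.0]
wrist_force: [-0.6, -2.1, 1.9]
opening: 0.0211
```

move_arm(
  commands=[
    [[0, 0, -0.1], [0, 0, 0]],
    [[0, 0, -0.1], [0, 0, 0]],
    [[0, 0, -0.1], [0, 0, 0]],
    [[0, 0, 0], [0, 0, 0]],
    [[0, 0, 0], [0, 0, 0]],
  ],
)

```text
time_s: 10.45
tool_pos: [0.505, 0.1317, 0.0556]
eef_rot: [-90.0, -0.0, 38.0]
wrist_force: [-0.3, -1.8, 3.8]
opening: 0.0207
```

move_arm(
  commands=[
    [[0, 0, -0.1], [0, 0, 0]],
    [[0, 0, -0.1], [0, 0, 0]],
    [[0, 0, 0], [0, 0, 0]],
    [[0, 0, 0], [0, 0, 0]],
  ],
)

```text
time_s: 10.95
tool_pos: [0.5052, 0.1318, 0.0546]
eef_rot: [-90.1, -0.0, 38.0]
wrist_force: [-3.1, -3.5, 17.5]
opening: 0.021
```

It has bottomed out: force rose to 17.5 N at TCP z = 0.0546, where the full press was expected at about 0.055. Checking visually.

```bash
python3 - <<'E'
from h import *
o=[]
for n in ['scene','side']:
    d=cap(n,n+'6'); T=d['camera_from_world']@np.array([.5055,.1324,.066,1]); u=int(d['fx']*T[0]/T[2]+d['cx']);v=int(d['fy']*T[1]/T[2]+d['cy'])
    o.append(cv2.resize(d['color'][v-30:v+30,u-30:u+30,::-1],(400,400),interpolation=2))
cv2.imwrite('pics/c6.png',np.hstack(o))
d=cap('wrist','w6'); s=sense(); print(s['tool_pos'],s['eef_rot'],s['wrist_force'],s['time_s'])
x0,y0,x1,y1=315,295,340,348
c=d['color'][y0:y1,x0:x1].astype(int); m=c.min(2)>130
n,l,st,_=cv2.connectedComponentsWithStats(m.astype(np.uint8)); k=min(range(1,n),key=lambda i:abs(st[i,0]+st[i,2]/2-12)+(100 if st[i,4]<40 else 0)); print(st[k])
v,u=np.nonzero(l==k); uv=np.c_[u+x0,v+y0];P=pts(d,uv);print('top z',np.median(P[:,2]),'exp .079-.075 pressed .083-> rest .086')
Q=pts(d,uv,np.median(P[:,2]))[:,:2]; w,V=np.linalg.eigh(np.cov(Q.T)); print('ang',np.degrees(np.arctan2(V[1,1],V[0,1])))
E
```

```text
[0.50517973 0.13176645 0.05463713] [-9.00735458e+01 -3.23930387e-02  3.79984171e+01] [-3.30877423 -4.195551   17.12698175] 11.1
[  9   5   5  47 210]
top z 0.08184124965288389 exp .079-.075 pressed .083-> rest .086
ang -141.3632772772726
```

View pics/c6.png

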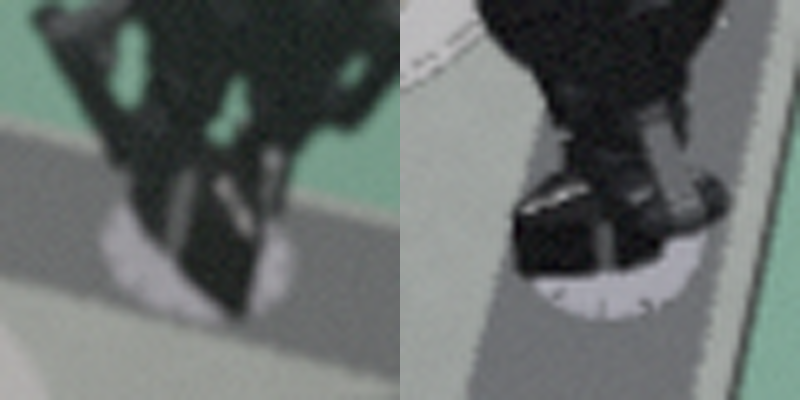

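View pics/w6.png

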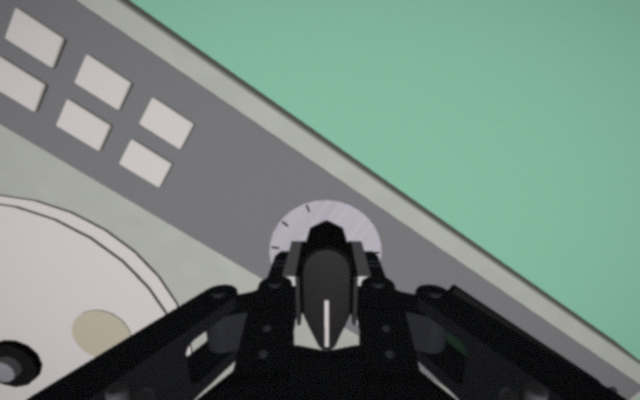

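The pictures show the knob seated low over the dial at side (318,283), upright, with the white line still straight down in the wrist view. Its top is at z = 0.0818, against 0.082 expected fully pressed. Handing in.

```bash
python3 -c "
from h import *
print(sense()['wrist_force']); print(hand_in())"
```

```text
[-3.30877423 -4.195551   17.12698175]
the job is handed in; nothing more can be done
None
```

The small black knob is on the spindle, flat to flat. I handed the job in at about 11.1 s, still gripping the knob and holding it pressed in. `hand_in()` gives no verdict, so the result rests on my own checks.

- **Fit:** I gripped the knob across its sides, lifted it and turned it 71°. It slid onto the spindle with almost no force. In the last check its pointer line was at about 38.6°; the spindle's flat measured 37–38.6° before fitting.
- **Pressed in:** The upward force was 1.9 N where the knob reached home and 3.8 N 3 mm further down. It rose to about 17 N at the stop. The knob's top is at z = 0.0818 m; fully pressed should be 0.082 m.
- **Disagreements:** The spindle position differed by up to about 1 mm between views. The knob's position before gripping was about 1.5 mm off where the fingers centred it. Neither got in the way of the fit. About 5 N of sideways force remained at the end.
- **Bystanders:** I never went near the jar or the tape roll, but I did not re-measure them at the end.

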